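# Mount the reflectance accessory on the spectrometer's kinematic bench

### The arm

A 6-joint arm with a two-finger parallel gripper is mounted at the origin on the work surface. World frame = base frame: x ahead of the robot, y to its left, z up, the work surface at z = 0. Lengths are in m, angles in rad, forces in N, time in s.
With the tool pointing down it reaches from about 0.425 to 0.95 m from the base axis. Payload 3.5 kg.
Tool frame: the origin (TCP) lies midway between the tips of the shut fingers; the grasp point (between the pads) lies 19 mm behind it; z points along the fingers, y is the direction in which the jaws open and shut (so a half turn about z gives the same grasp; the last joint's range is limited). The gripper opens to 85 mm and grips with 20 to 120 N. Pads are 22 mm wide; open, the fingers measure 114 mm over their backs; the gripper's body (76 mm by 85 mm) begins 54 mm behind the grasp point. The pads swing forward as they close: fully open they stand 13 mm farther back than shut.
Start: joints at [1.176, 0.286, 1.577, -0, 1.279, -0.15], TCP at [0.164, 0.655, 0.195] pointing down, gripper open.
Joint ranges: [-2.77, 2.77], [-0.9, 2.22], [0.21, 2.48], [-1.53, 4.67], [0.24, 2.81], [-2.84, 2.84]. Speed limits (rad/s): [2.79, 2.79, 3.14, 3.14, 3.14, 3.14].

### API

Orientations are given as a unit quaternion [x, y, z, w].
In Python, from plant import * gives the robot as it stands.
- The arm moves only by the shell command python3 -m jog 'ROWS' [FORCE]. ROWS is a JSON object of lists of equal length, an entry for each row: "travel": the shift along the world's x, y, z in mm, a list of three; "dr": the turn, a rotation vector about the world's x, y, z in degrees, a list of three; "jaw": the closure in counts, from 0 (fully open) to 255 (shut). In form: {"travel": [[x, y, z], ...], "dr": [[wx, wy, wz], ...], "jaw": [jaw, ...]}. A call has 1 to 5 rows; each row shifts and turns the commanded pose from where the row before left it; what a row does not reach is not made up. A row lasts 1/12 s, in which the tool goes at most 41.7 mm and 7.16 degrees, less where a joint would pass 70% of its speed; a pose out of reach is approached as far as the arm can. A call is refused whole if a number of a shift passes 41.7 or a number of a turn 7.16, either way. A call with a gripper value outside its range is refused whole. The fingers move at their own pace and stop on an object; FORCE is the grip in N (left out, the last holds). Time passes only in rows, so rows that do not move let the fingers close. It gives the time, the measured TCP pose, the force and the opening at its end, in the units of the state.
- get_state(): the state, without advancing time (a new reading comes with each control period).
- read_camera(name): name is "scene" or "top" or "wrist"; returns the picture (480x640x3 uint8, red, green, blue); there is no depth.
- camera_info(name): a dict with "K" (3x3 intrinsics, pixels), "R" (3x3) and "t" (3): a world point X has camera coordinates R X + t; the wrist camera has in their place "mount" (4x4, takes a point from camera to tool coordinates, whose origin is the TCP and whose axes are the flange's). Camera axes: x right, y down, z forward; pixel columns grow to the right and rows downward; lengths in m; the calibration is good to about 2 mm. A picture is of the moment at which its call begins: read the wrist's pose just before it. camera_info takes no time and is no camera call.
- sign_off(): hands the job in, once; it reports no verdict.
The state is a dict: "time": time; "qpos": joint angles; "dq": joint speeds; "joint_efforts": joint torques, N m; "eef_pos": TCP position; "tcp_rot": TCP orientation; "contact_force": force on the tool from outside, world axes, zero at the start; "wrist_torque": the same for the moment, N m; "opening": opening from 0.0 (shut) to 1.0 (fully open).
Only numpy, scipy, OpenCV 4.12 (cv2) and the standard library are available. Lean on these libraries where they do the work, as an engineer would, in place of code of your own. Each camera call takes 0.05 s, during which the arm holds its last target. There are 200 camera calls.

### The job

Lift the reflectance accessory by its carrying handle, set its vee-grooved plate on the three locating balls beside the spectrometer with its beam port facing the instrument, and push it down past the two spring catches until they pull it fully home; ease it down, do not drop or slam it. Then draw the purge sleeve out of the spectrometer by its tab until its rim meets the accessory's beam port without a gap, let go and leave the accessory fully home. Leave the bottle, the jar and the screwdriver where they are.

Things in the scene. Friction and masses are not known exactly. Their poses are not given: they have to be found in the camera images.
- accessory: Loose reflectance accessory, 0.6 kg. Origin: centre of its underside, z up. Aluminium plate (x 124, y 110, z 10 to 22 mm) on three steel vee-block feet; dark steel optics box on it (x 64, y 90 mm, up to z 82); round beam port out of the +y side; ball-shaped integrating sphere on the -y side (out to y = -75 mm); black carrying handle on top. It starts standing upright on the open bench.
- groove_mid (a point): Middle of one of the three vee grooves in the accessory's underside, at its (x, y, z) = (42, 0, 0) mm; the other two are at (-36, 38, 0) and (-36, -38, 0) mm, so the plate fits one way round only. Each groove is radial (points at the plate's centre), 90 degrees, 16 mm wide at the mouth, 8 mm deep, 26 mm long.
- handle (a point): Middle of the handle's grip bar, 114 mm above the accessory's underside, axes as the accessory's. The bar is 76 mm long along y, 14 mm wide along x, 16 mm high; under it are 24 mm of air down to the optics box, between two posts 52 mm apart. Pinch it across x from above.
- port_face (a point): Centre of the face of the accessory's round beam port (radius 28 mm), at its (x, y, z) = (0, 57, 52) mm; the face looks along the accessory's +y.
- seat (a point): Where the accessory's origin lies when fully home, 32.5 mm above the bench; axes then parallel to the accessory's (+y towards the spectrometer's white housing, z up). Three fixed steel balls, radius 6 mm, have their centres 0.5 mm below it at the (x, y) of the three grooves. The aluminium plate they stand on has its top 12.5 mm below. The housing's wall is at y = 168 mm, its top 170 mm above the bench.
- catch_near_mid (a point): Middle of the white roller (30 mm long along the seat's y, 8 mm thick) of the near spring catch, at rest, at (-62, 0, 20.8) mm from the seat; its block behind is 16 mm thick, out to x = -102 mm, and 11 mm higher than this point. The rollers give 5 mm outwards and ride over the plate's edges at x = -62 and +62 mm, bevelled 45 degrees above and below (tip at z = 16 mm).
- catch_far_mid (a point): Roller of the far spring catch, the mirror image at (62, 0, 20.8) mm from the seat. A plate lowered level meets both rollers some 10 mm above home. Its weight does not carry it past: push it down by the handle with about 10 N more (15 N is ample) until about 5 mm above home; from there the springs (about 11 N together) pull it down onto the balls.
- sleeve_face (a point): Centre of the free end of the purge sleeve, a level aluminium tube (radius 24 mm, black rim of radius 29 mm) that telescopes out of the housing at the height of the accessory's port and in line with it. Axes as the seat's; the face looks along -y. It meets the port of a fully seated accessory when joint sleeve reads about 48 mm.
- sleeve_tab (a point): Grasp point on the sleeve's upright black tab, 16 mm behind the rim's face and 46 mm above the sleeve's axis; axes as the seat's. The tab is 12 mm wide along x, 22 mm along y and ends 12 mm above this point; the top of the rim is 17 mm below it. Pinch it across x from above.
- sleeve (a joint): How far the purge sleeve is drawn out of the housing, along the seat's -y, in m: 0 to 0.058. It starts between 0 and 0.012, stays where it is left, and slides against about 2 N of friction.
- bottle: Bystander: yellow plastic bottle, radius 32 mm, 140 mm high, origin under its centre.
- jar: Bystander: white jar with a black cap, radius 34 mm, 85 mm high, origin under its centre.
- driver: Bystander: screwdriver lying on the bench, 170 mm long along its x.
Things that resemble listed ones, but are neither listed nor needed, are in the scene too. Of the things shaped like the accessory, the aluminium one is meant.

How it is judged:
By the outcome, as a careful person would: the job done as asked, in the order asked, and still so for the second after the job is handed in, with the robot touching nothing.
It also fails if it takes over 48 s, if anything falls off the work surface, if the arm or the gripper's body presses on something with over 40 N, if the wrist force passes 120 N, or if a joint passes its speed limit or range.

## Working session

There is one attempt and no reset: what is moved stays moved. The work goes in short steps, Python scripts to look and compute and a shell command to move; the robot and the scene stay as the last step left them, time stands still between calls to the robot, and variables do not carry over. Pictures are saved under pics/ and viewed, about 8 in all and at most 12, crops included, and the job is handed in when it is done.

```bash
mkdir -p pics; ls; python3 - <<'E'
from plant import *
import cv2
for n in("scene","top"):
    im=read_camera(n); cv2.imwrite(f"pics/{n}0.png",im[:,:,::-1])
    print(n,camera_info(n))
print(camera_info("wrist")); print(get_state())
E
```

```text
pics
scene {'K': array([[618.3228188 ,   0.        , 318.6115998 ],
       [  0.        , 618.3228188 , 238.78893076],
       [  0.        ,   0.        ,   1.        ]]), 'R': array([[-0.69811772,  0.71597845,  0.00254976],
       [ 0.45744576,  0.44876828, -0.76769161],
       [-0.5507949 , -0.53477274, -0.6408144 ]]), 't': array([ 0.46012808, -0.16374996,  1.60093156])}
top {'K': array([[446.4923082 ,   0.        , 318.4516008 ],
       [  0.        , 446.4923082 , 238.86731996],
       [  0.        ,   0.        ,   1.        ]]), 'R': array([[-0.00904588, -0.99987568,  0.01291496],
       [-0.99293396,  0.00745332, -0.11843392],
       [ 0.11832293, -0.01389504, -0.99287794]]), 't': array([-0.07822786,  0.57551613,  0.95526789])}
{'K': array([[364.06345479,   0.        , 316.27672902],
       [  0.        , 364.06345479, 238.80131372],
       [  0.        ,   0.        ,   1.        ]]), 'mount': array([[-6.29951521e-04, -9.53682367e-01, -3.00814803e-01,
         7.66049747e-02],
       [ 9.99999469e-01, -3.55398291e-04, -9.67419491e-04,
        -5.03575064e-04],
       [ 8.15701843e-04, -3.00815252e-01,  9.53682085e-01,
        -1.78434091e-01],
       [ 0.00000000e+00,  0.00000000e+00,  0.00000000e+00,
         1.00000000e+00]])}
{'time': 0.1, 'qpos': array([ 1.17600118e+00,  2.87123830e-01,  1.57805166e+00, -7.32645635e-06,
        1.27859406e+00, -1.50011090e-01]), 'dq': array([ 0.00043051, -0.00101344, -0.00215994, -0.00056702, -0.00071436,
        0.00062185]), 'joint_efforts': array([ 1.41221120e-03, -4.07294905e+01, -2.93700171e+01, -1.24555654e-04,
        3.42780091e-03,  7.99931513e-06]), 'eef_pos': array([0.16329988, 0.65424751, 0.19324301]), 'tcp_rot': array([ 1.22085563e-01,  9.92518982e-01, -1.04925460e-03, -2.89465117e-04]), 'contact_force': array([ 0.0713603 , -0.50267303, -0.99084094]), 'wrist_torque': array([ 0.00265187,  0.01126762, -0.01481437]), 'opening': 1.006434325633227}
```

View pics/scene0.png

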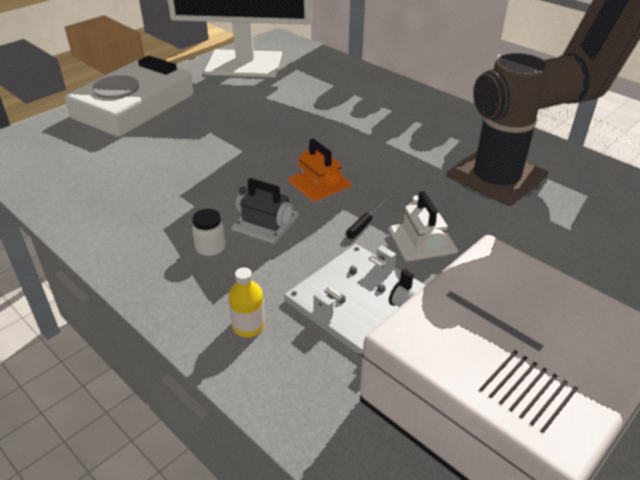

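View pics/top0.png

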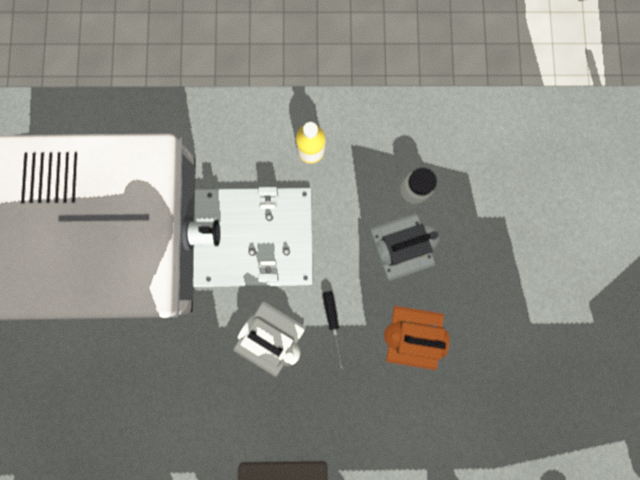

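Lookalikes in the top view: a dark box on a grey plate at (405,245), a white one at (268,340) and an orange one at (418,338). The dark steel box on an aluminium plate fits the description, so I'll check it in a close crop next to the seat.

```bash
python3 - <<'E'
import cv2,numpy as np
t=cv2.imread("pics/top0.png"); s=cv2.imread("pics/scene0.png")
z=lambda im,x,y,w,h,k:cv2.resize(im[y:y+h,x:x+w],None,fx=k,fy=k,interpolation=cv2.INTER_CUBIC)
a=z(t,360,200,80,90,5);b=z(t,180,180,80,90,5)
b=z(t,180,180,80,90,5)
c=np.hstack([z(t,365,205,80,80,5),z(t,235,180,80,80,5)])
d=np.hstack([z(s,230,170,80,40,5)[:200],z(s,385,260,80,40,5)])
cv2.imwrite("pics/c1.png",np.vstack([c[:,:800],d]))
E
```

```text
(no output)
```

View pics/c1.png

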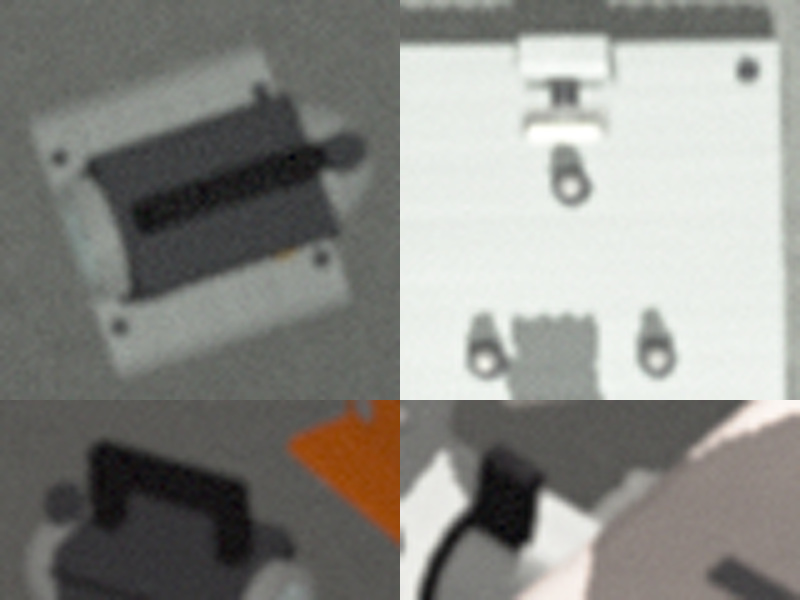

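```bash
cat > h.py <<'E'
from plant import *
import cv2,numpy as np
from scipy.spatial.transform import Rotation as Ro
def cam(n,st=None):
    c=camera_info(n)
    if n!="wrist": return c["K"],c["R"],c["t"]
    st=st or get_state(); M=np.eye(4);M[:3,:3]=Ro.from_quat(st["tcp_rot"]).as_matrix();M[:3,3]=st["eef_pos"]
    W=np.linalg.inv(M@c["mount"]); return c["K"],W[:3,:3],W[:3,3]
def ray(C,uv,z):
    K,R,t=C; d=R.T@np.linalg.inv(K)@[*uv,1]; o=-R.T@t; return o+d*(z-o[2])/d[2]
def proj(C,X):
    K,R,t=C; p=K@(R@np.asarray(X)+t); return p[:2]/p[2]
def snap(n,f):
    st=get_state(); im=read_camera(n)[:,:,::-1]; cv2.imwrite(f,im); return st,im
E
python3 - <<'E'
from h import *
T=cam("top")
for l,o,z,P in (("bar",(365,205),.122,[(145,215),(315,160)]),("plate",(365,205),.022,[(30,125),(265,45),(350,295),(120,375)]),("balls",(155,180),.036,[(570,187),(487,357),(656,357)])):
    W=np.array([ray(T,(o[0]+x/5,o[1]+y/5),z) for x,y in P]); print(l,W.round(4).tolist(),W.mean(0).round(4)); 
    if l=="bar": print(np.degrees(np.arctan2(*(W[0]-W[1])[:2]*[-1,1])))
    if l=="plate":
        for a,b in((0,1),(3,2)): print(np.degrees(np.arctan2(*(W[a]-W[b])[:2]*[-1,1])),np.linalg.norm(W[a]-W[b]))
print(ray(T,(218,230),.143),ray(T,(311,129),.14),ray(T,(422,181),.085))
E
```

```text
bar [[0.5447, -0.2342, 0.122], [0.5666, -0.304, 0.122]] [ 0.5557 -0.2691  0.122 ]
17.406174195699137
plate [[0.5956, -0.2018, 0.022], [0.6315, -0.3094, 0.022], [0.5177, -0.3436, 0.022], [0.483, -0.2394, 0.022]] [ 0.5569 -0.2736  0.022 ]
18.427084954639053 0.11340164537117209
18.45824563285284 0.10982600745127814
balls [[0.6236, 0.0266, 0.036], [0.548, 0.0628, 0.036], [0.5474, -0.0116, 0.036]] [0.573  0.0259 0.036 ]
[0.58103877 0.11645352 0.143     ] [ 0.78802804 -0.06836188  0.14      ] [ 0.69209583 -0.30537329  0.085     ]
```

The close crop shows the dark box on bare aluminium, with the light sphere on its -y side and the port facing roughly +y (yaw about +18°, origin about (0.557,-0.272)). Three balls put the seat at about (0.583,0.026). Next I move above the handle with a detour around the base.

```bash
python3 -m jog '{"travel":[[30,-19,13],[30,-19,13],[30,-19,13],[30,-19,13],[30,-19,13]],"dr":[[0,0,-2],[0,0,-2],[0,0,-2],[0,0,-2],[0,0,-2]],"jaw":[0,0,0,0,0]}' 40
python3 -m jog '{"travel":[[30,-19,13],[30,-19,13],[27,-21,13],[14,-36,0],[14,-36,0]],"dr":[[0,0,-2],[0,0,-2],[0,0,-2],[0,0,-2],[0,0,-2]],"jaw":[0,0,0,0,0]}'
python3 -m jog '{"travel":[[14,-36,0],[14,-36,0],[14,-36,0],[14,-36,0],[14,-36,0]],"dr":[[0,0,-2],[0,0,-2],[0,0,-2],[0,0,-2],[0,0,-2]],"jaw":[0,0,0,0,0]}'
python3 -m jog '{"travel":[[14,-36,0],[14,-36,0],[14,-36,0],[14,-36,0],[0,-37,0]],"dr":[[0,0,-2],[0,0,-2],[0,0,-2],[0,0,-2],[0,0,-2]],"jaw":[0,0,0,0,0]}'
```

```text
time: 0.52
eef_pos: [0.3144, 0.5586, 0.2594]
tcp_rot: [0.209, 0.978, -0.001, -0.0]
contact_force: [0.8, 0.5, 0.7]
opening: 0.999
time: 0.93
eef_pos: [0.4299, 0.4277, 0.299]
tcp_rot: [0.293, 0.956, 0.0, 0.0]
contact_force: [1.3, -0.6, 0.4]
opening: 1.001
time: 1.35
eef_pos: [0.4985, 0.247, 0.298]
tcp_rot: [0.376, 0.927, -0.0, -0.0]
contact_force: [1.2, 0.2, 0.5]
opening: 1.0
time: 1.77
eef_pos: [0.5556, 0.0658, 0.2976]
tcp_rot: [0.455, 0.89, -0.0, -0.0]
contact_force: [0.6, -0.7, -0.2]
opening: 1.004
```

```bash
python3 - <<'E'
from h import *
st,im=snap("wrist","pics/w1.png"); C=cam("wrist",st); np.savez("pics/w1.npz",R=C[1],t=C[2])
for d in((42,0),(-36,38),(-36,-38)): print(proj(C,[.583+d[0]/1e3,.026+d[1]/1e3,.032]).round(1))
E
python3 -m jog '{"travel":[[0,-37,0],[0,-37,0],[0,-37,0],[0,-37,0],[0,-37,0]],"dr":[[0,0,-2],[0,0,-2],[0,0,-2],[0,0,-2],[0,0,-2]],"jaw":[0,0,0,0,0]}'
python3 -m jog '{"travel":[[0,-37,0],[0,-37,0],[0,-37,0],[0,-37,0]],"dr":[[0,0,-2],[0,0,-2],[0,0,-2],[0,0,-2]],"jaw":[0,0,0,0]}'
python3 -m jog '{"travel":[[0,0,0]],"dr":[[0,0,0]],"jaw":[0]}'
python3 - <<'E'
from h import *
st,im=snap("wrist","pics/w2.png"); C=cam("wrist",st); np.savez("pics/w2.npz",R=C[1],t=C[2]); print(st["eef_pos"])
c,s=np.cos(np.radians(18)),np.sin(np.radians(18))
for d in((0,38,122),(0,-38,122)): print(proj(C,[.557+(c*d[0]-s*d[1])/1e3,-.272+(s*d[0]+c*d[1])/1e3,.122]).round(1))
E
```

```text
[342.4 245.5]
[310.2 186.2]
[275.5 234.5]
time: 2.23
eef_pos: [0.554, -0.1184, 0.298]
tcp_rot: [0.531, 0.848, -0.0, -0.0]
contact_force: [-0.0, -0.0, -0.1]
opening: 1.001
time: 2.57
eef_pos: [0.5541, -0.2665, 0.298]
tcp_rot: [0.589, 0.808, 0.0, -0.0]
contact_force: [1.5, 0.2, -0.3]
opening: 0.999
time: 2.65
eef_pos: [0.5534, -0.2708, 0.297]
tcp_rot: [0.591, 0.807, -0.001, -0.0]
contact_force: [-0.4, 0.3, -0.1]
opening: 1.002
[ 0.55343108 -0.27076722  0.29704193]
[319.7 167.9]
[320.1 243.2]
```

View pics/w1.png

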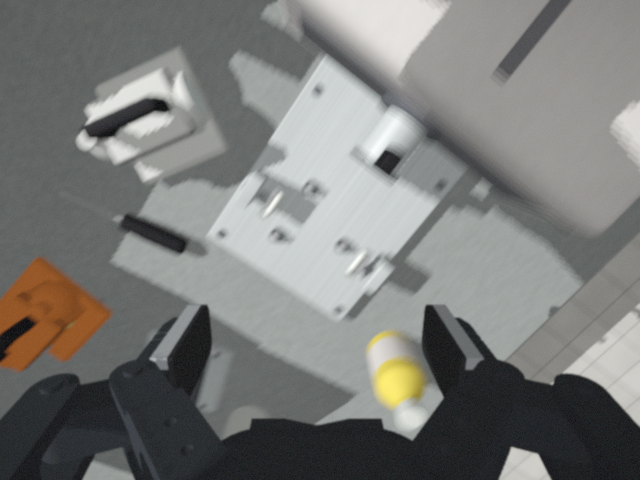

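View pics/w2.png

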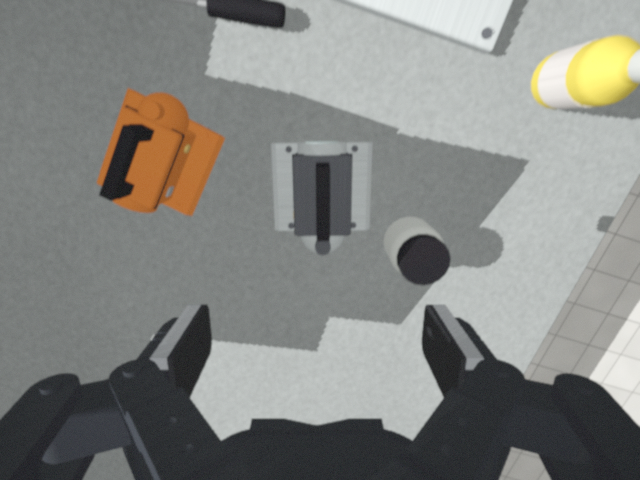

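w2 shows the handle running vertically from (323,163) to (323,241), so the tool yaw already matches. w1 shows the balls near (314,187), (280,235) and (344,245), and the tab top near (388,160). One enlarged crop of both will give the measurements.

```bash
python3 - <<'E'
import cv2,numpy as np
z=lambda f,x,y:cv2.resize(cv2.imread(f)[y:y+120,x:x+80],None,fx=5,fy=5,interpolation=cv2.INTER_CUBIC)
cv2.imwrite("pics/c2.png",np.hstack([z("pics/w2.png",280,135),cv2.resize(cv2.imread("pics/w1.png")[110:290,270:390],(400,600),interpolation=cv2.INTER_CUBIC)]))
E
```

```text
(no output)
```

View pics/c2.png

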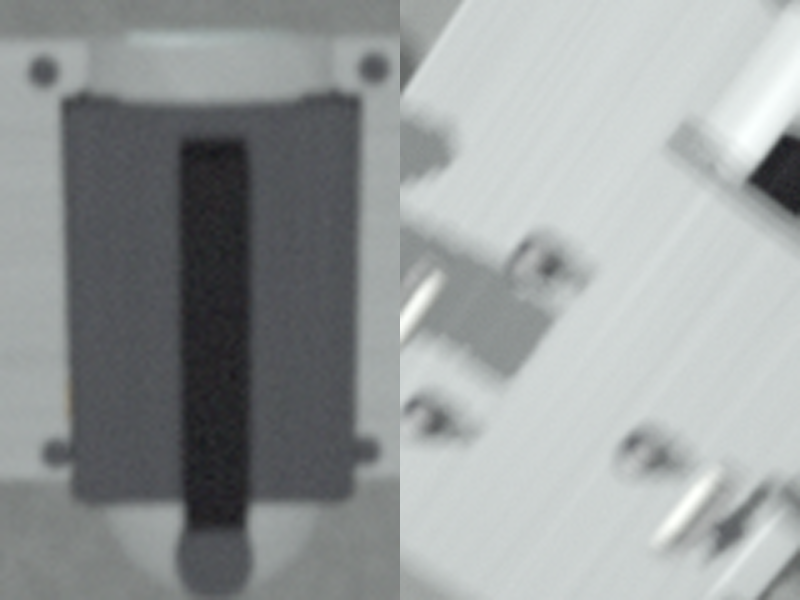

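```bash
python3 - <<'E'
from h import *
K=camera_info("wrist")["K"]
L=lambda f:(K,np.load(f)["R"],np.load(f)["t"])
A=L("pics/w2.npz");B=L("pics/w1.npz")
H=[ray(A,p,.122) for p in((322.8,163.3),(322.9,241))];print("bar",np.round(H,4),np.mean(H,0).round(4),np.linalg.norm(H[0]-H[1]),np.degrees(np.arctan2(-(H[0]-H[1])[0],(H[0]-H[1])[1])))
S=[ray(A,(280+x/5,135+y/5),.022) for x,y in((43,72),(374,68),(366,452),(55,453))];print("screws",np.mean(S,0).round(4))
Q=np.array([ray(B,p,.033) for p in((343.5,245),(311.4,187.4),(279,234.5))]);print(Q.round(4))
d=np.array([[.042,0],[-.036,.038],[-.036,-.038]]);print((Q[:,:2]-d).round(4),(Q[:,:2]-d).mean(0))
# tab: top near edge on rim face
print("tab top",ray(B,(388,155),.1425)); st=get_state(); R=Ro.from_quat(st["tcp_rot"]).as_matrix();print(R.round(3))
E
```

```text
bar [[ 0.5467 -0.2308  0.122 ]
 [ 0.5708 -0.3051  0.122 ]] [ 0.5587 -0.2679  0.122 ] 0.07802908167630682 17.935371462224172
screws [ 0.5597 -0.27    0.022 ]
[[ 0.6255  0.0276  0.033 ]
 [ 0.5489  0.0639  0.033 ]
 [ 0.5505 -0.0091  0.033 ]]
[[0.5835 0.0276]
 [0.5849 0.0259]
 [0.5865 0.0289]] [0.58498793 0.0274439 ]
tab top [0.57817386 0.14340702 0.1425    ]
[[-0.304  0.953 -0.002]
 [ 0.953  0.304  0.001]
 [ 0.001 -0.002 -1.   ]]
```

```bash
python3 -m jog '{"travel":[[5,2,-40],[0,0,-40],[0,0,-40],[0,0,-40],[0,0,-25]],"dr":[[0,0,0],[0,0,0],[0,0,0],[0,0,0],[0,0,0]],"jaw":[0,0,0,0,0]}' 70
python3 -m jog '{"travel":[[0,0,-16],[0,0,0],[0,0,0]],"dr":[[0,0,0],[0,0,0],[0,0,0]],"jaw":[0,60,120]}'
python3 -m jog '{"travel":[[0,0,0],[0,0,0],[0,0,0],[0,0,0],[0,0,0]],"dr":[[0,0,0],[0,0,0],[0,0,0],[0,0,0],[0,0,0]],"jaw":[255,255,255,255,255]}'
```

```text
time: 3.12
eef_pos: [0.5573, -0.2598, 0.1083]
tcp_rot: [0.587, 0.809, 0.0, -0.004]
contact_force: [0.5, 0.7, -0.5]
opening: 1.0
time: 3.37
eef_pos: [0.5591, -0.2615, 0.0966]
tcp_rot: [0.587, 0.809, 0.0, -0.001]
contact_force: [0.1, 0.2, 0.5]
opening: 0.748
time: 3.78
eef_pos: [0.56, -0.2635, 0.0986]
tcp_rot: [0.588, 0.809, 0.0, 0.001]
contact_force: [-0.4, 0.7, 0.3]
opening: 0.009
```

```bash
python3 - <<'E'
from h import *
a=snap("wrist","pics/w3.png")[1]; b=snap("scene","pics/s3.png")[1]; print(get_state()["eef_pos"],get_state()["opening"])
cv2.imwrite("pics/c3.png",np.hstack([cv2.resize(a,(400,300)),cv2.resize(b[150:270,180:340],(400,300))]))
E
```

```text
[ 0.55972614 -0.26329618  0.09802189] 0.004097387408264132
```

View pics/c3.png

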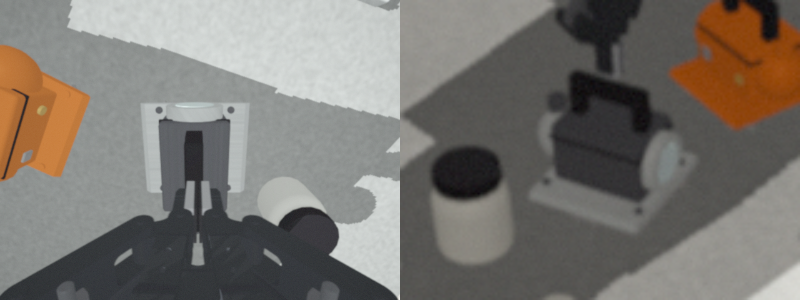

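```bash
python3 - <<'E'
from h import *
st=get_state();W=cam("wrist",st);S=cam("scene")
R=Ro.from_quat(st["tcp_rot"]).as_matrix()
print("tcp",st["eef_pos"],"wrist px",proj(W,st["eef_pos"]),"scene px",proj(S,st["eef_pos"]))
g=st["eef_pos"]-.019*R[:,2];print("grasp",g,proj(S,g),proj(S,g)-[180,150],(proj(S,g)-[180,150])*2.5+[400,0])
for e in((.5467,-.2308,.122),(.5708,-.3051,.122)): print(proj(W,e),(proj(S,e)-[180,150])*2.5+[400,0])
w=cv2.imread("pics/w3.png");s=cv2.imread("pics/s3.png")
cv2.imwrite("pics/c4.png",np.hstack([cv2.resize(w[180:420,220:420],(500,600),interpolation=2),cv2.resize(s[140:260,230:290],(300,600),interpolation=2)]))
E
```

```text
tcp [ 0.55972614 -0.26329618  0.09802189] wrist px [316.58387864 274.55846431] scene px [264.97695433 193.1734478 ]
grasp [ 0.55971394 -0.26328836  0.11702189] [264.52481901 186.12462967] [84.52481901 36.12462967] [611.31204752  90.31157418]
[311.23740833 222.6246136 ] [647.15383711  94.52236542]
[311.98808946 372.62553909] [570.15093752  71.82584829]
```

View pics/c4.png

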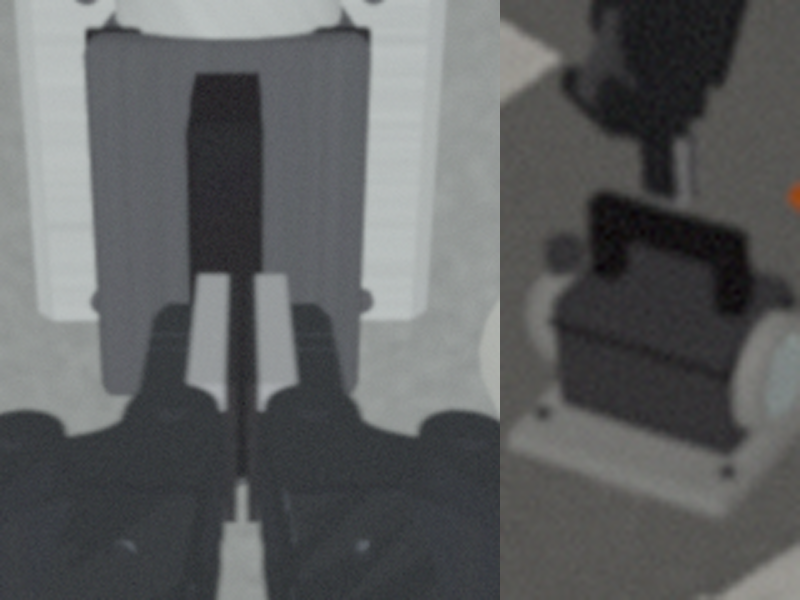

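The check failed: the jaws closed on nothing. Both the wrist view (pad tips at row about 289) and the scene view (tips at about (264,179)) put the real fingertips roughly 40 mm behind the reported TCP, above the bar. The lateral position is right. I'll open, go 42 mm lower and regrip.

```bash
python3 -m jog '{"travel":[[0,-2,0],[0,-3,0],[0,0,0],[0,0,0],[0,0,0]],"dr":[[0,0,0],[0,0,0],[0,0,0],[0,0,0],[0,0,0]],"jaw":[0,0,0,0,0]}' 70
python3 -m jog '{"travel":[[0,0,0],[0,0,0]],"dr":[[0,0,0],[0,0,0]],"jaw":[0,0]}'
```

```text
time: 4.3
eef_pos: [0.5595, -0.2682, 0.0974]
tcp_rot: [0.588, 0.809, 0.0, -0.0]
contact_force: [0.5, 0.2, 0.5]
opening: 0.709
time: 4.47
eef_pos: [0.5596, -0.2681, 0.0975]
tcp_rot: [0.588, 0.809, -0.0, -0.0]
contact_force: [-0.4, 0.8, 0.3]
opening: 0.974
```

```bash
python3 -m jog '{"travel":[[0,0,-14],[0,0,-14],[0,0,-13],[0,0,0],[0,0,0]],"dr":[[0,0,0],[0,0,0],[0,0,0],[0,0,0],[0,0,0]],"jaw":[0,0,0,120,255]}' 70
python3 -m jog '{"travel":[[0,0,0],[0,0,0],[0,0,0],[0,0,0],[0,0,0]],"dr":[[0,0,0],[0,0,0],[0,0,0],[0,0,0],[0,0,0]],"jaw":[255,255,255,255,255]}'
```

```text
time: 4.88
eef_pos: [0.5581, -0.2671, 0.0539]
tcp_rot: [0.588, 0.809, -0.0, -0.002]
contact_force: [0.3, 0.4, -0.5]
opening: 0.746
time: 5.3
eef_pos: [0.5594, -0.2686, 0.0573]
tcp_rot: [0.588, 0.809, -0.0, 0.0]
contact_force: [-1.9, -1.2, 0.9]
opening: 0.156
```

Opening 0.156 means about 13 mm, so the bar is held. Lift gently.

```bash
python3 -m jog '{"travel":[[0,0,4],[0,0,10],[0,0,20],[0,0,25],[0,0,25]],"dr":[[0,0,0],[0,0,0],[0,0,0],[0,0,0],[0,0,0]],"jaw":[255,255,255,255,255]}'
python3 -m jog '{"travel":[[1,10,8],[2,20,4],[2,27,0],[2,27,0],[2,27,0]],"dr":[[0,0,0],[0,0,-1],[0,0,-2],[0,0,-2],[0,0,-2]],"jaw":[255,255,255,255,255]}'
python3 -m jog '{"travel":[[2,27,0],[2,27,0],[2,27,0],[2,27,0],[3,27,0]],"dr":[[0,0,-2],[0,0,-2],[0,0,-2],[0,0,-2],[0,0,-1]],"jaw":[255,255,255,255,255]}'
python3 -m jog '{"travel":[[2,26,0],[2,16,0],[1,8,0],[0,0,0],[0,0,0]],"dr":[[0,0,-1],[0,0,-0.3],[0,0,0],[0,0,0],[0,0,0]],"jaw":[255,255,255,255,255]}'
python3 - <<'E'
from h import *
st,a=snap("wrist","pics/w5.png"); b=snap("scene","pics/s5.png")[1]; t=snap("top","pics/t5.png")[1]; print(st)
C=cam("wrist",st);np.savez("pics/w5.npz",R=C[1],t=C[2])
cv2.imwrite("pics/c5.png",np.hstack([cv2.resize(a,(400,300)),cv2.resize(b[170:350,230:470],(400,300))]))
E
```

```text
time: 5.72
eef_pos: [0.5582, -0.2669, 0.1394]
tcp_rot: [0.588, 0.809, 0.0, -0.002]
contact_force: [0.6, 0.2, -7.2]
opening: 0.149
time: 6.13
eef_pos: [0.5674, -0.1547, 0.151]
tcp_rot: [0.637, 0.771, 0.0, -0.002]
contact_force: [0.7, 0.6, -6.4]
opening: 0.149
time: 6.55
eef_pos: [0.578, -0.0196, 0.1508]
tcp_rot: [0.695, 0.719, -0.001, -0.002]
contact_force: [0.8, -0.9, -6.5]
opening: 0.151
time: 6.97
eef_pos: [0.5839, 0.028, 0.1517]
tcp_rot: [0.703, 0.712, -0.001, -0.0]
contact_force: [-0.1, -0.4, -7.7]
opening: 0.149
{'time': 6.9667, 'qpos': array([-1.25230102e-01,  1.28791813e-01,  1.84188292e+00, -9.14744037e-04,
        1.17237143e+00, -1.37844055e-01]), 'dq': array([-0.02505984, -0.00046985, -0.00854363, -0.00565186,  0.00012765,
       -0.00255018]), 'joint_efforts': array([ 9.19213984e-01, -3.69749486e+01, -3.13503027e+01,  1.05923947e-01,
        2.94097234e-02,  1.02984105e-02]), 'eef_pos': array([0.58385968, 0.02795184, 0.15167867]), 'tcp_rot': array([ 7.02506303e-01,  7.11677026e-01, -7.76551525e-04, -3.20527202e-04]), 'contact_force': array([-0.0911493 , -0.41656303, -7.66893071]), 'wrist_torque': array([-0.08891831, -0.05105761, -0.03496713]), 'opening': 0.14898244292663307}
```

View pics/w5.png

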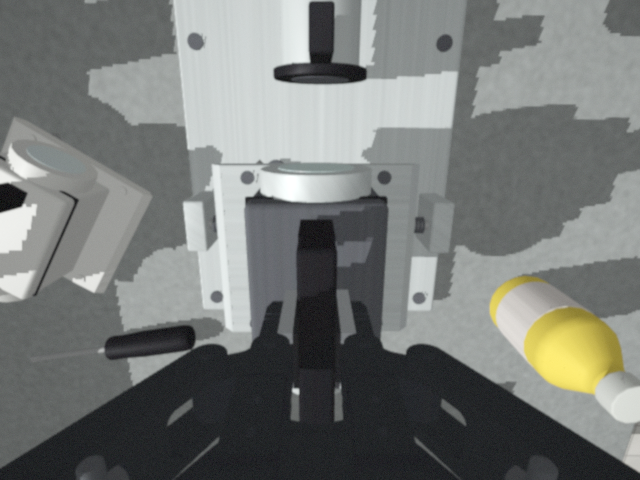

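w5 shows the accessory held level over the seat, port centre at about (315.5,182), plate far edge on row 164, sleeve rim centred at (320.5,72). The catch blocks sit symmetrically at about (198,220) and (435,222). Now I compute the offsets.

```bash
python3 - <<'E'
from h import *
K=camera_info("wrist")["K"];C=(K,np.load("pics/w5.npz")["R"],np.load("pics/w5.npz")["t"])
r=lambda u,v,z:ray(C,(u,v),z).round(4)
b=.1517-.0573
print("plate far edge",r(222,164,b+.022),r(418,164,b+.022))
print("port L/R",r(259,182,b+.052),r(372,182,b+.052))
print("bar",r(297,250,b+.122),r(337,250,b+.122))
print("rim L/R",r(274,72,.0845),r(367,72,.0845)); print("tab front top",r(309,60,.1425),r(334,60,.1425)); print("tab back top", r(309,2,.1425),r(334,2,.1425))
print("base screws",[r(*p,.02) for p in((196,41),(445,43),(217,297),(419,298))])
print("catch block tops, inner/outer",[r(*p,.0643) for p in((183,200),(418,194),(453,194))])
E
```

```text
plate far edge [0.5287 0.0813 0.1164] [0.642  0.0828 0.1164]
port L/R [0.5544 0.0759 0.1464] [0.6114 0.0766 0.1464]
bar [0.5772 0.0644 0.2164] [0.5904 0.0645 0.2164]
rim L/R [0.5564 0.1344 0.0845] [0.6138 0.1351 0.0845]
tab front top [0.5792 0.1326 0.1425] [0.5909 0.1327 0.1425]
tab back top [0.5791 0.1562 0.1425] [0.5903 0.1563 0.1425]
base screws [array([0.4904, 0.1632, 0.02  ]), array([0.6803, 0.1641, 0.02  ]), array([ 0.4913, -0.0525,  0.02  ]), array([ 0.6814, -0.0511,  0.02  ])]
catch block tops, inner/outer [array([0.4848, 0.0491, 0.0643]), array([0.6584, 0.0558, 0.0643]), array([0.6842, 0.0561, 0.0643])]
```

```bash
python3 -m jog '{"travel":[[1,0,-6],[0,0,-12],[0,0,-14],[0,0,-9],[0,0,-4]],"dr":[[0,0,-0.5],[0,0,0],[0,0,0],[0,0,0],[0,0,0]],"jaw":[255,255,255,255,255]}' 90
python3 -m jog '{"travel":[[0,0,-2],[0,0,-2],[0,0,-1],[0,0,0],[0,0,0]],"dr":[[0,0,0],[0,0,0],[0,0,0],[0,0,0],[0,0,0]],"jaw":[255,255,255,255,255]}'
```

```text
time: 7.53
eef_pos: [0.5835, 0.0277, 0.1042]
tcp_rot: [0.706, 0.708, -0.002, -0.002]
contact_force: [-0.4, -0.0, -7.7]
opening: 0.146
time: 7.95
eef_pos: [0.586, 0.0279, 0.1032]
tcp_rot: [0.706, 0.708, 0.0, 0.0]
contact_force: [0.6, 0.3, -6.2]
opening: 0.146
```

```bash
for i in 1 2; do python3 -m jog '{"travel":[[0,0,-1],[0,0,-1],[0,0,0]],"dr":[[0,0,0],[0,0,0],[0,0,0]],"jaw":[255,255,255]}'|egrep 'eef|force|rot'; done
```

```text
eef_pos: [0.5855, 0.0279, 0.1005]
tcp_rot: [0.706, 0.708, -0.0, -0.0]
contact_force: [0.2, 0.4, -6.5]
eef_pos: [0.5857, 0.0278, 0.0999]
tcp_rot: [0.706, 0.708, -0.0, 0.0]
contact_force: [-3.8, -0.2, 1.5]
```

Roller contact came right where predicted (z about 0.100). Keep pushing in small steps.

```bash
python3 -m jog '{"travel":[[-0.7,0,-1],[0,0,-1],[0,0,0]],"dr":[[0,0,0],[0,0,0],[0,0,0]],"jaw":[255,255,255]}'|egrep 'eef|force|rot'; python3 -m jog '{"travel":[[0,0,-1],[0,0,-1],[0,0,0]],"dr":[[0,0,0],[0,0,0],[0,0,0]],"jaw":[255,255,255]}'|egrep 'eef|force|rot'
```

```text
eef_pos: [0.5866, 0.0278, 0.0989]
tcp_rot: [0.706, 0.708, 0.001, 0.002]
contact_force: [-2.1, 0.5, 6.0]
eef_pos: [0.5874, 0.0278, 0.098]
tcp_rot: [0.706, 0.708, 0.002, 0.002]
contact_force: [-3.7, 1.7, 8.0]
```

```bash
python3 -m jog '{"travel":[[-1,0,0],[-1,0,-1],[0,0,0]],"dr":[[0,0,0],[0,0,0],[0,0,0]],"jaw":[255,255,255]}'|egrep 'eef|force|rot'; python3 -m jog '{"travel":[[-0.3,0,-1],[-0.3,0,-1],[0,0,0]],"dr":[[0,0,0],[0,0,0],[0,0,0]],"jaw":[255,255,255]}'|egrep 'eef|force|rot'; python3 -m jog '{"travel":[[-0.3,0,-1],[-0.3,0,-1],[0,0,0]],"dr":[[0,0,0],[0,0,0],[0,0,0]],"jaw":[255,255,255]}'|egrep 'eef|force|rot|open'
```

```text
eef_pos: [0.5864, 0.0277, 0.0977]
tcp_rot: [0.706, 0.708, 0.003, 0.003]
contact_force: [-0.6, 0.5, 9.1]
eef_pos: [0.5838, 0.0279, 0.0923]
tcp_rot: [0.706, 0.708, 0.002, 0.002]
contact_force: [1.7, 0.4, -13.0]
eef_pos: [0.5835, 0.0275, 0.0905]
tcp_rot: [0.706, 0.708, 0.002, 0.002]
contact_force: [2.3, -0.8, -0.5]
opening: 0.147
```

```bash
python3 -m jog '{"travel":[[0.5,0,-1],[0.5,0,-1],[0,0,0]],"dr":[[0,0,0],[0,0,0],[0,0,0]],"jaw":[255,255,255]}'|egrep 'eef|force|rot|open'; python3 -m jog '{"travel":[[0,0,-1],[0,0,-1],[0,0,0]],"dr":[[0,0,0],[0,0,0],[0,0,0]],"jaw":[255,255,255]}'|egrep 'eef|force|rot|open'
```

```text
eef_pos: [0.5842, 0.0279, 0.09]
tcp_rot: [0.706, 0.708, 0.001, 0.001]
contact_force: [0.2, 0.1, 7.0]
opening: 0.146
eef_pos: [0.5847, 0.0283, 0.0896]
tcp_rot: [0.706, 0.708, 0.002, 0.001]
contact_force: [-2.1, 1.6, 13.4]
opening: 0.148
```

```bash
python3 -m jog '{"travel":[[0,0,1],[0,0,1],[0,0,0],[0,0,0],[0,0,0]],"dr":[[0,0,0],[0,0,0],[0,0,0],[0,0,0],[0,0,0]],"jaw":[255,255,255,240,0]}'
python3 -m jog '{"travel":[[0,0,0],[0,0,0],[0,0,0],[0,0,0],[0,0,5]],"dr":[[0,0,0],[0,0,0],[0,0,0],[0,0,0],[0,0,0]],"jaw":[0,0,0,0,0]}'
python3 -m jog '{"travel":[[0,0,10],[0,0,15],[0,0,20],[0,0,20],[0,0,0]],"dr":[[0,0,0],[0,0,0],[0,0,0],[0,0,0],[0,0,0]],"jaw":[0,0,0,0,0]}'
python3 -m jog '{"travel":[[0,0,0]],"dr":[[0,0,0]],"jaw":[0]}'
python3 - <<'E'
from h import *
st,a=snap("wrist","pics/w6.png"); C=cam("wrist",st);np.savez("pics/w6.npz",R=C[1],t=C[2]); b=snap("scene","pics/s6.png")[1]; print(st["eef_pos"])
# predicted
X=lambda x,y,z:proj(C,[.585+x/1e3,.027+y/1e3,.0325+z/1e3]).round(1)
print("plate far corners",X(-56,55,22),X(56,55,22),"port",X(-28,57,52),X(28,57,52),"bar ends",X(0,38,122),X(0,-38,122))
S=cam("scene");Y=lambda x,y,z:(proj(S,[.585+x/1e3,.027+y/1e3,.0325+z/1e3])-[300,205]).round(1)*4
print("scene: far corner, +x-y corner bottom tips",Y(62,55,16),Y(62,-55,16),Y(56,-55,22),"base under",Y(62,-55,-12.5))
z=np.hstack([cv2.resize(a,(400,300)),cv2.resize(b[220:310,300:420],(400,300),interpolation=2)])
cv2.imwrite("pics/c6.png",z)
E
```

```text
time: 10.62
eef_pos: [0.5827, 0.028, 0.0881]
tcp_rot: [0.706, 0.708, -0.0, -0.0]
contact_force: [0.5, 0.0, -0.0]
opening: 0.27
time: 11.03
eef_pos: [0.5812, 0.028, 0.0909]
tcp_rot: [0.706, 0.708, -0.001, -0.001]
contact_force: [-0.2, 0.5, 0.3]
opening: 0.978
time: 11.45
eef_pos: [0.586, 0.0275, 0.1638]
tcp_rot: [0.706, 0.708, 0.003, 0.004]
contact_force: [0.9, -0.7, 2.0]
opening: 1.007
time: 11.53
eef_pos: [0.584, 0.0277, 0.1599]
tcp_rot: [0.706, 0.708, 0.001, 0.002]
contact_force: [0.5, 0.6, -0.2]
opening: 1.001
[0.58395207 0.02770726 0.15991063]
plate far corners [243.5 153.8] [390.6 154.1] port [276.3 154.4] [358.5 154.6] bar ends [318.3 203.3] [317.8 332.9]
scene: far corner, +x-y corner bottom tips [216.8 414. ] [ 51.2 301.2] [ 59.6 286.4] base under [ 51.6 342. ]
```

View pics/w6.png

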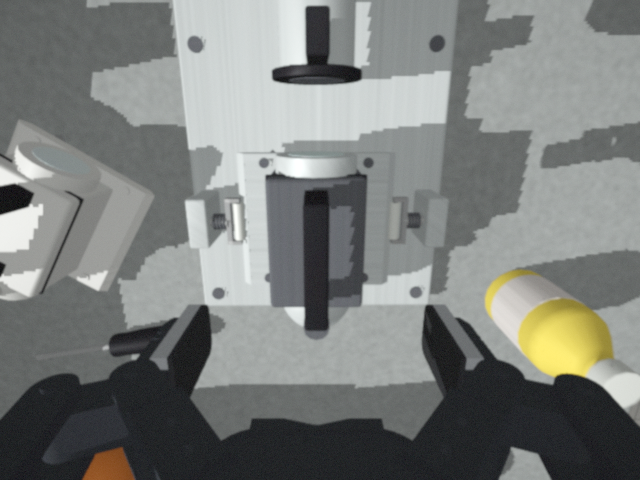

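Seated: the plate's far corners at (239,152) and (390,153) match the predicted home pixels (243.5,154) and (390.6,154) within a few px, and both rollers sit inward over the bevels. Next, the tab.

```bash
python3 - <<'E'
from h import *
K=camera_info("wrist")["K"];C=(K,np.load("pics/w6.npz")["R"],np.load("pics/w6.npz")["t"])
for p in((305.5,63),(330,63),(306,7),(329,7)): print(ray(C,p,.1425).round(4))
print(ray(C,(272,74),.0845).round(4),ray(C,(362,74),.0845).round(4))
E
python3 -m jog '{"travel":[[0,25,0],[0,30,0],[0,30,0],[0,22,0],[0,9,0]],"dr":[[0,0,0],[0,0,0],[0,0,0],[0,0,0],[0,0,0]],"jaw":[0,0,0,0,0]}' 40
python3 -m jog '{"travel":[[0,0,0],[0,0,0]],"dr":[[0,0,0],[0,0,0]],"jaw":[0,0]}'
```

```text
[0.5786 0.1323 0.1425]
[0.5906 0.1323 0.1425]
[0.579  0.1562 0.1425]
[0.5897 0.1563 0.1425]
[0.5558 0.1342 0.0845] [0.6134 0.1344 0.0845]
time: 12.05
eef_pos: [0.5812, 0.1463, 0.1556]
tcp_rot: [0.705, 0.709, -0.001, -0.001]
contact_force: [0.2, 0.0, -0.4]
opening: 1.005
time: 12.22
eef_pos: [0.5821, 0.1435, 0.1564]
tcp_rot: [0.706, 0.708, -0.001, -0.0]
contact_force: [-0.5, -0.4, -0.5]
opening: 1.002
```

```bash
python3 -m jog '{"travel":[[3,1,-15],[0,0,-25],[0,0,-25],[0,0,-12],[0,0,0]],"dr":[[0,0,0],[0,0,0],[0,0,0],[0,0,0],[0,0,0]],"jaw":[0,0,0,0,0]}' 40
python3 -m jog '{"travel":[[0,0,0],[0,0,0],[0,0,0],[0,0,0],[0,0,0]],"dr":[[0,0,0],[0,0,0],[0,0,0],[0,0,0],[0,0,0]],"jaw":[120,200,255,255,255]}'
python3 -m jog '{"travel":[[0,0,0],[0,0,0],[0,0,0]],"dr":[[0,0,0],[0,0,0],[0,0,0]],"jaw":[255,255,255]}'
```

```text
time: 12.63
eef_pos: [0.5827, 0.1432, 0.0762]
tcp_rot: [0.707, 0.708, -0.003, -0.003]
contact_force: [-0.7, 0.2, -0.4]
opening: 1.0
time: 13.05
eef_pos: [0.5865, 0.1449, 0.0819]
tcp_rot: [0.706, 0.708, 0.001, 0.001]
contact_force: [0.7, 0.2, 0.6]
opening: 0.297
time: 13.3
eef_pos: [0.5843, 0.145, 0.0816]
tcp_rot: [0.706, 0.709, -0.002, -0.001]
contact_force: [-5.6, -1.8, 6.6]
opening: 0.133
```

```bash
python3 -m jog '{"travel":[[0,-5,0],[0,-10,0],[0,-12,0],[0,-8,0],[0,-4,0]],"dr":[[0,0,0],[0,0,0],[0,0,0],[0,0,0],[0,0,0]],"jaw":[255,255,255,255,255]}'
python3 -m jog '{"travel":[[0,0,0],[0,0,0]],"dr":[[0,0,0],[0,0,0]],"jaw":[255,255]}'
python3 -m jog '{"travel":[[0,-1,0],[0,-1,0],[0,0,0]],"dr":[[0,0,0],[0,0,0],[0,0,0]],"jaw":[255,255,255]}'|egrep "eef|force"
```

```text
time: 13.72
eef_pos: [0.5845, 0.106, 0.0815]
tcp_rot: [0.706, 0.708, -0.001, -0.001]
contact_force: [-3.9, 1.7, 5.8]
opening: 0.131
time: 13.88
eef_pos: [0.5846, 0.1054, 0.0816]
tcp_rot: [0.706, 0.708, -0.001, -0.001]
contact_force: [-5.6, -1.5, 5.2]
opening: 0.134
eef_pos: [0.5846, 0.1045, 0.0816]
contact_force: [-5.2, 1.0, 5.5]
```

```bash
for i in 1 2 3; do python3 -m jog '{"travel":[[0,-1,0],[0,0,0],[0,0,0]],"dr":[[0,0,0],[0,0,0],[0,0,0]],"jaw":[255,255,255]}'|egrep "eef|force"; done
```

```text
eef_pos: [0.5846, 0.1036, 0.0816]
contact_force: [-5.1, 2.7, 5.1]
eef_pos: [0.5846, 0.1027, 0.0816]
contact_force: [-4.9, 2.1, 4.6]
eef_pos: [0.5846, 0.1017, 0.0815]
contact_force: [-4.8, 0.8, 4.1]
```

```bash
for i in 1 2 3; do python3 -m jog '{"travel":[[0,-1,0],[0,0,0],[0,0,0]],"dr":[[0,0,0],[0,0,0],[0,0,0]],"jaw":[255,255,255]}'|egrep "eef|force"; done
```

```text
eef_pos: [0.5846, 0.1007, 0.0816]
contact_force: [-4.7, 1.1, 5.8]
eef_pos: [0.5846, 0.0997, 0.0815]
contact_force: [-4.9, 0.3, 5.2]
eef_pos: [0.5846, 0.0988, 0.0815]
contact_force: [-5.1, 2.0, 4.9]
```

```bash
for i in 1 2 3 4; do python3 -m jog '{"travel":[[0,-0.5,0],[0,0,0],[0,0,0]],"dr":[[0,0,0],[0,0,0],[0,0,0]],"jaw":[255,255,255]}'|egrep "eef|force"; done
python3 - <<'E'
from h import *
st,a=snap("wrist","pics/w7.png");b=snap("scene","pics/s7.png")[1];t=snap("top","pics/t7.png")[1]
T=cam("top");S=cam("scene");P=[.585,.084,.0845];u=proj(T,P).astype(int);v=proj(S,P).astype(int);print(u,v)
cr=lambda im,c,w,h,W,H:cv2.resize(im[c[1]-h:c[1]+h,c[0]-w:c[0]+w],(W,H),interpolation=2)
cv2.imwrite("pics/c7.png",np.hstack([cr(b,v,40,30,400,300),cr(t,u,40,30,400,300)]))
E
```

```text
eef_pos: [0.5846, 0.0989, 0.0815]
contact_force: [-4.4, 3.0, 5.4]
eef_pos: [0.5846, 0.0989, 0.0816]
contact_force: [-3.9, 4.7, 5.0]
eef_pos: [0.5846, 0.0989, 0.0816]
contact_force: [-4.0, 6.1, 4.6]
eef_pos: [0.5846, 0.0989, 0.0816]
contact_force: [-3.8, 7.2, 4.5]
[239 231] [377 278]
```

View pics/c7.png

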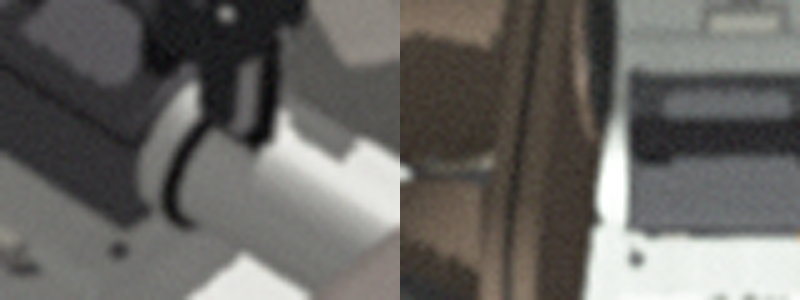

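Contact: the sleeve stopped at y 0.0989 while the pull rose to 7 N, and the crop shows the black rim against the port with no visible gap. I'll ease off, open and retract.

```bash
python3 -m jog '{"travel":[[0,0.7,0],[0,0.7,0],[0,0,0],[0,0,0],[0,0,0]],"dr":[[0,0,0],[0,0,0],[0,0,0],[0,0,0],[0,0,0]],"jaw":[255,255,255,230,200]}' 20
python3 -m jog '{"travel":[[0,0,0],[0,0,0],[0,0,0],[0,0,0],[0,0,0]],"dr":[[0,0,0],[0,0,0],[0,0,0],[0,0,0],[0,0,0]],"jaw":[100,0,0,0,0]}'
python3 -m jog '{"travel":[[0,0,0],[0,0,5],[0,0,15],[0,0,25],[0,0,30]],"dr":[[0,0,0],[0,0,0],[0,0,0],[0,0,0],[0,0,0]],"jaw":[0,0,0,0,0]}'
python3 -m jog '{"travel":[[0,-20,30],[0,-30,20],[0,-30,0],[0,0,0],[0,0,0]],"dr":[[0,0,0],[0,0,0],[0,0,0],[0,0,0],[0,0,0]],"jaw":[0,0,0,0,0]}'
python3 - <<'E'
from h import *
st,a=snap("wrist","pics/w8.png");C=cam("wrist",st);print(st["eef_pos"])
X=lambda x,y,z:proj(C,[.585+x/1e3,.027+y/1e3,.0325+z/1e3])
print("pred plate far corners",X(-56,55,22),X(56,55,22),"near",X(-56,-55,22),X(56,-55,22),"port",X(-28,57,52),X(28,57,52))
u=X(0,30,52).astype(int);print(u); x0=max(u[0]-100,0);y0=max(u[1]-75,0);print(x0,y0)
cv2.imwrite("pics/c8.png",cv2.resize(a[y0:y0+150,x0:x0+200],(800,600),interpolation=2))
E
```

```text
time: 17.2
eef_pos: [0.5855, 0.0979, 0.0811]
tcp_rot: [0.706, 0.708, 0.0, 0.0]
contact_force: [0.6, -0.4, -0.3]
opening: 0.215
time: 17.62
eef_pos: [0.5857, 0.0971, 0.0804]
tcp_rot: [0.706, 0.708, -0.0, -0.0]
contact_force: [0.1, 0.6, -0.0]
opening: 0.907
time: 18.03
eef_pos: [0.5841, 0.0972, 0.1544]
tcp_rot: [0.706, 0.708, -0.002, -0.002]
contact_force: [0.1, -0.0, -0.1]
opening: 0.997
time: 18.45
eef_pos: [0.5858, 0.0161, 0.2063]
tcp_rot: [0.707, 0.707, 0.0, 0.0]
contact_force: [0.5, 0.0, 0.2]
opening: 0.999
[0.58584976 0.01605263 0.20629343]
pred plate far corners [250.83335551 136.23373694] [379.05257451 136.19159555] near [257.03668968 254.69584884] [373.16496638 254.60685637] port [279.57909486 134.82683177] [350.17305655 134.80399438]
[314 169]
214 94
```

View pics/c8.png

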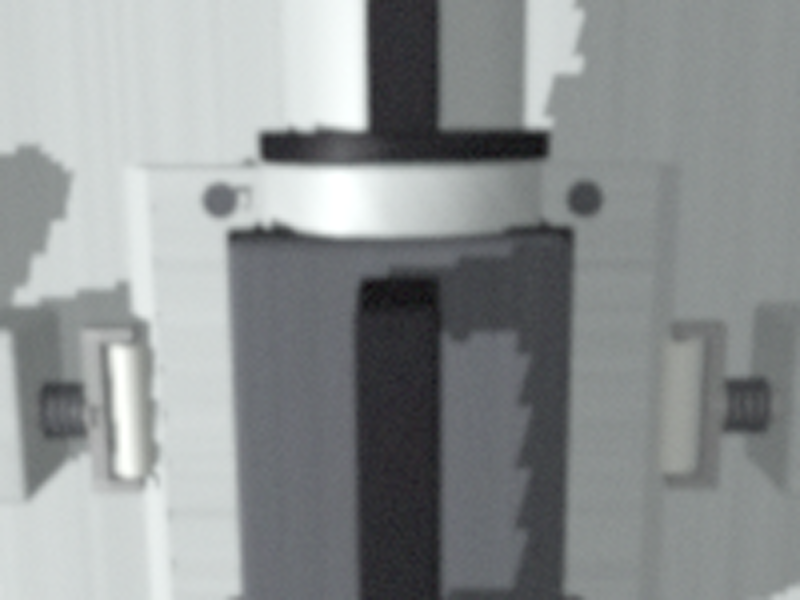

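The black rim lies flush against the port, the accessory is square between the two catches, and both rollers sit on the bevels. The gripper is clear, so I'm handing in.

```bash
python3 -c "
from plant import *
print(get_state()['time'],sign_off())"
```

```text
the job is handed in; nothing more can be done
18.5 None
```

The accessory is seated on the three balls and the purge sleeve is drawn out against its beam port. I handed the job in at 18.5 s with the gripper clear.

**What I did:**
- I lifted the aluminium accessory by its handle, turned it about 18° and lowered it in small steps.
- It met the catches about 10 mm above home, as expected, and went past them with about 15 N of push.
- I then drew the sleeve out by about 46 mm until it stopped against the port, released the tab and retracted.

**Last checks:**
- **Seating:** with a firm push the accessory stopped within 1 mm of the home height I had worked out. After release the plate's corners were within about 5 px of their predicted home positions. The last picture shows both rollers on the bevels.
- **Sleeve:** it stopped moving while the pull rose to about 7 N. The last picture, taken after release, shows the rim against the port with no visible gap.
- **Bystanders:** the arm's path kept clear of the bottle, jar and screwdriver, but I made no final check of their positions.

**What disagreed:** the first grasp closed on nothing. The pictures put the real fingertips about 40 mm behind the reported TCP, so I went about 42 mm lower and used that offset for every later move. The sideways position was right.

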